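# Post a carved block into the studio's returns box

### The arm

A 6-joint arm with a two-finger parallel gripper is mounted at the origin on the work surface. World frame = base frame: x ahead of the robot, y to its left, z up, the work surface at z = 0. Lengths are in m, angles in rad, forces in N, time in s.
With the tool pointing down it reaches from about 0.35 to 0.975 m from the base axis. Payload 4.9 kg.
Tool frame: the origin (TCP) lies at the very end of the fingers, on their centre line; the grasp point (between the pads) lies manip.grip_point_offset behind it (manip.grip_point_offset is the distance from the TCP to the grasp point, in m); z points along the fingers, y is the direction in which the jaws open and shut (so a half turn about z gives the same grasp; the last joint's range is limited). The gripper opens to 85 mm and grips with 20 to 120 N. Pads are 22 mm wide; open, the fingers measure 114 mm over their backs; the gripper's body (76 mm by 85 mm) begins 54 mm behind the grasp point. The pads swing forward as they close: fully open they stand 13 mm farther back than shut.
Start: joints at [-1.428, 0.053, 1.613, -0, 1.476, -0.119], TCP at [0.162, -0.604, 0.231] pointing down, gripper open.
Joint ranges: [-3.01, 3.01], [-1.01, 2.22], [0.06, 2.58], [-1.02, 4.17], [0.09, 2.62], [-3.14, 3.14]. Speed limits (rad/s): [2.57, 2.57, 3.14, 3.14, 3.14, 3.14].

### API

Orientations are given as a unit quaternion [w, x, y, z].
In Python, from plant import status, grab_frame, camera_params, ticket, boxes_of, outline_of, manip gives the robot as it stands. The module is installed in compiled form; this text tells all that it offers.
- The arm moves only by the tool play_rows, never from a script. Its argument "deltas" is a list of rows, each a list of 2 entries, a list of its own where there are three numbers: the shift along the world's x, y, z in m, then the turn about the world's z in rad. A call has 1 to 5 rows; each row is the pose to reach, as a shift and turn from the pose commanded when the call began; what a row does not reach only later rows make up. A row lasts 1/8 s, in which the tool goes at most 62.5 mm and 10.7 degrees, less where a joint would pass 70% of its speed; a pose out of reach is approached as far as the arm can. A call with a gripper value outside its range is refused whole. "grip" is the opening, from -1 (shut) to 1 (fully open), set as the call begins (left out, the last holds). The fingers move at their own pace and stop on an object; the grip force is fixed at half the most. Time passes only in rows, so rows that repeat a pose let the fingers close. It gives the time, the measured TCP pose, the force and the opening at its end, in the units of the state.
- status.state(): the state, without advancing time (a new reading comes with each control period).
- grab_frame(name): name is "scene" or "top"; returns (picture, depth): 480x640x3 uint8, blue, green, red; 480x640 float32, m along the optical axis (not along the pixel's ray), 0 where there is no reading.
- camera_params(name): a dict with "mtx" (3x3 intrinsics, pixels), "world_from_camera" (4x4, takes a point from camera to world coordinates). Camera axes: x right, y up, looking along -z (the intrinsics and any distortion apply to the point x, -y, -z); pixel columns grow to the right and rows downward; lengths in m; the calibration is good to about 2 mm. A picture is of the moment at which its call begins. camera_params takes no time and is no camera call.
- ticket.job_done(): hands the job in, once; it reports no verdict.
Trained networks look in the newest picture that a camera, given by its name, has taken for a name from the list of things; names that differ only in an ending like _2 or _b are one class to them, and where a whole thing is asked for, a point or a joint stands for the part that bears it (a point fixed in the world has none). Each returns a list of dicts, best first, with "confidence" (0 to 1); they miss things now and then, are a little off and sometimes report something else, mostly with a low value. They report only what shows in the picture. A call takes as long as a camera call. They do not tell look-alikes from the thing itself.
- boxes_of(camera, name): "box" ([left, top, right, bottom] in pixels, round what is visible of it).
- outline_of(camera, name): "region" (480x640 bool, what is visible of it) and "box" ([left, top, right, bottom] in pixels, round what is visible of it).
The state is a dict: "time": time; "joint_pos": joint angles; "joint_vel": joint speeds; "joint_efforts": joint torques, N m; "tool_pos": TCP position; "tool_rot": TCP orientation; "contact_force": force on the tool from outside, world axes, zero at the start; "ft_torque": the same for the moment, N m; "gripper_width": opening from 0.0 (shut) to 1.0 (fully open).
Only numpy, scipy, OpenCV 4.12 (cv2) and the standard library are available. Lean on these libraries where they do the work, as an engineer would, in place of code of your own. Each camera call takes 0.05 s, during which the arm holds its last target.

### The job

Take the narrow carved printing block out of the wooden rack and post it, standing on edge, down through the slot in the lid of the returns box: keep hold of it while it pushes the flap under the slot open, then let it go so that it ends up completely inside the box. Leave the wide block standing where it is in the rack.

Things in the scene. Friction and masses are not known exactly. Their poses are not given: they have to be found in the camera images.
- block_center (a point): Centre of the narrow plywood block with black cut marks on its faces; loose, 0.1 kg: 80 mm wide (its x), 12 thick (its y), 120 tall (its z). It stands upright in an outer groove of a low fixed wooden rack with three grooves along the block's x, 60 mm apart, 15 wide; groove floor 10 mm and slat tops 40 mm above the table. Lift it straight up, gripped across its thickness near the upper edge.
- wide_block_center (a point): Centre of the wide block: same look, thickness (12 mm, its y) and height (120 mm), but 130 mm wide (its x), too wide for the slot. It stands in the other outer groove of the rack, 120 mm from the narrow block, facing the same way. Loose; it must stay there.
- slot (a point): Slot's centre at the top face of the lid, 143 mm above the table. Slot: 104 mm along this point's x, 28 along its y; z up; lid 8 thick. Fixed plywood box with brown lid, 190 x 130 mm in plan. Four steel lips around the slot slope out and up at 45 degrees to guide the block: mouth about 128 x 52 mm, ending 14 mm above the lid. The box floor is 137 mm below this point, so a block can stand inside.
- flap (a joint): Angle of the black dust flap under the slot, rad: 0 shut (level, 10 mm below the lid's top), 1.5 hanging open. Hinged along the slot's length 24 mm to +y of its centre, it reaches 37 mm towards -y and swings down. Stiff hinge: pushing the block down swings it with 1 to 5 N; it stays where left and does not pinch. A block with its lower edge 50 mm below the lid's top is past it and drops in freely.
Mind the look-alikes: they are no part of the job. What is shaped like the part that bears block_center but green is not meant.

How it is judged:
By the outcome, as a careful person would: the job done as asked, in the order asked, and still so for the second after the job is handed in, with the robot touching nothing.
It also fails if it takes over 40 s, if anything falls off the work surface, if the arm or the gripper's body presses on something with over 40 N, if the wrist force passes 120 N, or if a joint passes its speed limit or range.

## Working session

There is one attempt and no reset: what is moved stays moved. The work goes in short steps, Python scripts to look and compute and a tool call to move; the robot and the scene stay as the last step left them, time stands still between calls to the robot, and variables do not carry over. Pictures are saved under pics/ and viewed, and the job is handed in when it is done.

Besides the shell and the picture viewer there is one more tool, called by a JSON object that holds its "method" and its "body", one argument or row to a line. play_rows: Moves the arm, as the interface text tells. Its arguments: {"type":"object","properties":{"deltas":{"type":"array"},"grip":{"type":"number"}},"required":["deltas"]}

```bash
mkdir -p pics; python3 - <<'E'
from plant import status, grab_frame, camera_params, ticket, boxes_of, outline_of, manip
import cv2, numpy as np
s=status.state();print({k:np.round(v,3) for k,v in s.items()})
print(manip.grip_point_offset)
for n in ("scene","top"):
    p,d=grab_frame(n);cv2.imwrite(f"pics/{n}0.png",p);np.save(f"{n}0.npy",d)
    c=camera_params(n);print(n,np.round(c["mtx"],1).tolist(),np.round(c["world_from_camera"],3).tolist())
    for t in ("block_center","wide_block_center","flap"):
        for o in boxes_of(n,t): print(n,t,np.round(o["box"]),round(o["confidence"],2))
E
```

```text
{'time': np.float64(0.0), 'joint_pos': array([-1.428,  0.053,  1.614, -0.   ,  1.476, -0.119]), 'joint_vel': array([ 0.001,  0.001, -0.   ,  0.   ,  0.001,  0.002]), 'joint_efforts': array([-3.0000e-03, -3.9370e+01, -3.7018e+01, -0.0000e+00,  7.0000e-03,
        0.0000e+00]), 'tool_pos': array([ 0.162, -0.603,  0.23 ]), 'tool_rot': array([-0.001,  0.991,  0.131, -0.   ]), 'contact_force': array([-0.038, -0.731, -0.712]), 'ft_torque': array([ 0.029, -0.053, -0.044]), 'gripper_width': np.float64(1.002)}
0.0187
scene [[487.7, 0.0, 322.0], [0.0, 487.7, 239.7], [0.0, 0.0, 1.0]] [[0.345, -0.613, 0.711, 1.217], [0.939, 0.234, -0.254, -0.212], [-0.011, 0.755, 0.656, 0.667], [0.0, 0.0, 0.0, 1.0]]
scene block_center [425. 236. 482. 302.] 0.81
scene block_center [413. 165. 438. 225.] 0.74
scene wide_block_center [355. 164. 378. 251.] 0.58
scene wide_block_center [205. 198. 220. 224.] 0.44
scene flap [207. 197. 219. 226.] 0.7
top [[531.6, 0.0, 314.6], [0.0, 531.6, 245.3], [0.0, 0.0, 1.0]] [[-0.011, 0.994, -0.107, 0.523], [-1.0, -0.009, 0.02, -0.001], [0.019, 0.108, 0.994, 0.954], [0.0, 0.0, 0.0, 1.0]]
top block_center [129. 279. 159. 334.] 0.94
top block_center [156. 158. 204. 217.] 0.87
top wide_block_center [211. 269. 232. 355.] 0.81
top flap [402. 286. 423. 354.] 0.81
```

View pics/scene0.png

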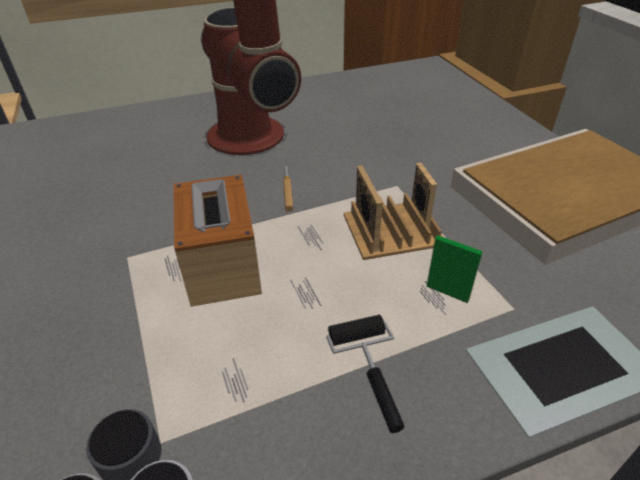

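View pics/top0.png

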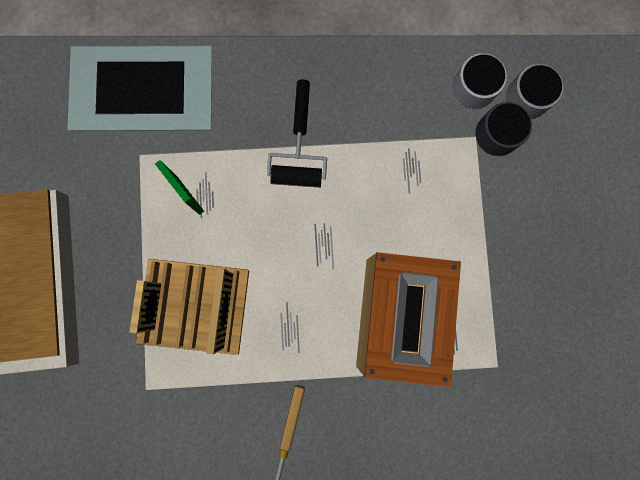

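The pictures show the rack with the narrow block at its left groove in the top view (~145,306), the wide block at (~222,312), the green look-alike standing apart at (~180,187), and the slot at (~413,319). Next I measure with depth.

```bash
cat > h.py <<'E'
import numpy as np,cv2
from plant import *
from plant import status, grab_frame, camera_params
def cloud(n,d):
    c=camera_params(n);K=c["mtx"];T=np.array(c["world_from_camera"])
    v,u=np.mgrid[0:480,0:640];x=(u-K[0][2])/K[0][0]*d;y=(v-K[1][2])/K[1][1]*d
    P=np.stack([x,-y,-d,np.ones_like(d)],-1)@T.T
    P=P[...,:3];P[d==0]=np.nan;return P
def rect(pts):
    return cv2.minAreaRect((pts[:,:2]*1000).astype(np.float32))
E
python3 - <<'E'
from h import *
import numpy as np
for n in ("top","scene"):
    P=cloud(n,np.load(n+"0.npy")); x,y,z=P[...,0],P[...,1],P[...,2]
    m=(x>.25)&(x<.6)&(y>.1)&(y<.4)
    for nm,mm in (("rack top all>.11",m&(z>.11)&(z<.2)),):
        k,l,st,ce=cv2.connectedComponentsWithStats(mm.astype(np.uint8))
        for i in range(1,k):
            if st[i,4]<30: continue
            q=P[l==i];print(n,nm,st[i],rect(q),np.percentile(q[:,2],[5,50,95]).round(4))
            t=q[q[:,2]>.124]
            if len(t)>20: print('   top',rect(t),np.median(t,0).round(4),len(t))
    # block faces: 
    m=(x>.3)&(x<.7)&(y>-.35)&(y<-.05)&(z>.138)&(z<.149)
    q=P[m];print(n,"lid",rect(q),np.median(q[:,2]),len(q))
    m2=(x>.3)&(x<.7)&(y>-.35)&(y<-.05)&(z>.150)&(z<.17)
    q=P[m2];print(n,"lips",rect(q),np.percentile(q[:,2],[50,99]),len(q))
    m3=(x>.3)&(x<.7)&(y>-.35)&(y<-.05)&(z>.11)&(z<.136)
    q=P[m3];print(n,"flap",rect(q),np.percentile(q[:,2],[50,99]),len(q))
E
```

```text
top rack top all>.11 [206 269  20  85 794] ((512.525634765625, 136.91635131835938), (12.472582817077637, 129.5651092529297), 83.033447265625) [0.1149 0.1298 0.1324]
   top ((512.5291137695312, 136.90142822265625), (12.228655815124512, 129.53262329101562), 83.27132415771484) [0.5121 0.1368 0.1301] 669
top rack top all>.11 [129 280  19  53 587] ((520.717041015625, 256.66015625), (13.214134216308594, 79.60771942138672), 83.57801818847656) [0.1127 0.1291 0.1322]
   top ((520.7200317382812, 256.73065185546875), (13.073403358459473, 79.59810638427734), 83.57801818847656) [0.5195 0.2561 0.1298] 441
top lid ((497.7381896972656, -165.33334350585938), (131.02838134765625, 190.28321838378906), 83.10997772216797) 0.1435307455771075 7924
top lips ((497.7237243652344, -165.34596252441406), (60.93846130371094, 136.26217651367188), 83.30687713623047) [0.15478397 0.15933089] 1525
top flap ((501.1110534667969, -140.09432983398438), (80.20440673828125, 189.2146453857422), 83.20571899414062) [0.1323419  0.13570836] 1295
scene rack top all>.11 [416 163  21  31 336] ((518.9038696289062, 257.6280212402344)
[... 244 characters left out ...]
357 166  26  47 468] ((511.1302185058594, 137.95079040527344), (12.89650821685791, 133.15457153320312), 82.77438354492188) [0.1119 0.129  0.1322]
   top ((511.92864990234375, 137.8495635986328), (12.89650821685791, 130.8898162841797), 82.77438354492188) [0.5195 0.1361 0.1307] 302
scene lid ((496.4725646972656, -164.05140686035156), (130.26388549804688, 195.95932006835938), 83.18852233886719) 0.14383702082068084 3712
scene lips ((496.7383117675781, -163.94906616210938), (60.16590881347656, 139.9026641845703), 83.0875473022461) [0.15517459 0.15917075] 729
scene flap ((500.8775329589844, -164.11474609375), (130.08148193359375, 185.70037841796875), 82.88603973388672) [0.12827237 0.13567113] 1372
```

{"method": "play_rows", "body": {
  "deltas": [
    [[0.06,0.08,0.05],-0.1],
    [[0.1,0.14,0.05],-0.2],
    [[0.14,0.19,0.05],-0.3],
    [[0.18,0.24,0.05],-0.38],
    [[0.21,0.29,0.05],-0.38]
  ],
  "grip": 1
}}

```text
time: 1.02
tool_pos: [0.3424, -0.3564, 0.2807]
tool_rot: [0.0, 0.998, -0.059, 0.0]
contact_force: [0.9, 0.9, 0.4]
gripper_width: 1.002
```

{"method": "play_rows", "body": {
  "deltas": [
    [[0.03,0.05,0],0],
    [[0.06,0.1,0],0],
    [[0.09,0.15,0],0],
    [[0.11,0.2,0],0],
    [[0.12,0.26,0],0]
  ]
}}

```text
time: 1.65
tool_pos: [0.462, -0.0963, 0.2803]
tool_rot: [0.0, 0.998, -0.059, 0.0]
contact_force: [1.0, -0.0, 0.7]
gripper_width: 0.996
```

{"method": "play_rows", "body": {
  "deltas": [
    [[0.01,0.06,0],0],
    [[0.02,0.12,0],0],
    [[0.03,0.18,0],0],
    [[0.04,0.24,0],0],
    [[0.05,0.3,0],0]
  ]
}}

```text
time: 2.28
tool_pos: [0.5115, 0.2041, 0.2805]
tool_rot: [-0.0, 0.998, -0.059, 0.001]
contact_force: [0.4, 0.3, 1.2]
gripper_width: 0.998
```

{"method": "play_rows", "body": {
  "deltas": [
    [[0,0,0],0],
    [[0,0,0],0],
    [[0,0,0],0]
  ]
}}

```text
time: 2.65
tool_pos: [0.5115, 0.2009, 0.2803]
tool_rot: [0.0, 0.998, -0.06, 0.0]
contact_force: [0.5, 0.5, -0.2]
gripper_width: 0.999
```

{"method": "play_rows", "body": {
  "deltas": [
    [[0.0085,0.056,0],0],
    [[0.0085,0.056,-0.06],0],
    [[0.0085,0.056,-0.12],0],
    [[0.0085,0.056,-0.12],0]
  ]
}}

```text
time: 3.15
tool_pos: [0.5162, 0.2555, 0.1541]
tool_rot: [0.002, 0.998, -0.06, -0.006]
contact_force: [-0.4, 0.1, -0.2]
gripper_width: 0.998
```

```bash
python3 - <<'E'
from h import *
print(status.state()["tool_pos"].round(4))
for n in ("scene","top"):
    p,d=grab_frame(n);cv2.imwrite(f"pics/{n}1.png",cv2.resize(p[130:330,80:500] if n=="top" else p[100:300,250:550],None,fx=1.9,fy=1.9))
E
```

```text
[0.5162 0.2555 0.1541]
```

View pics/scene1.png

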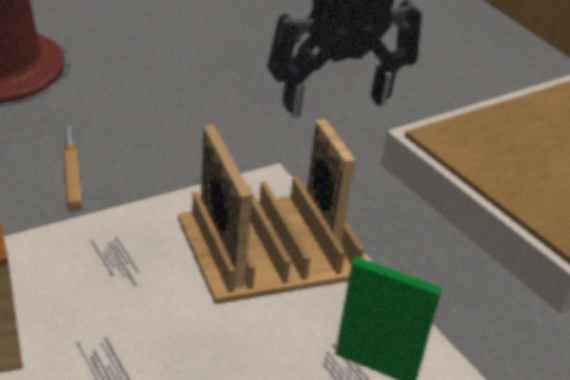

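View pics/top1.png

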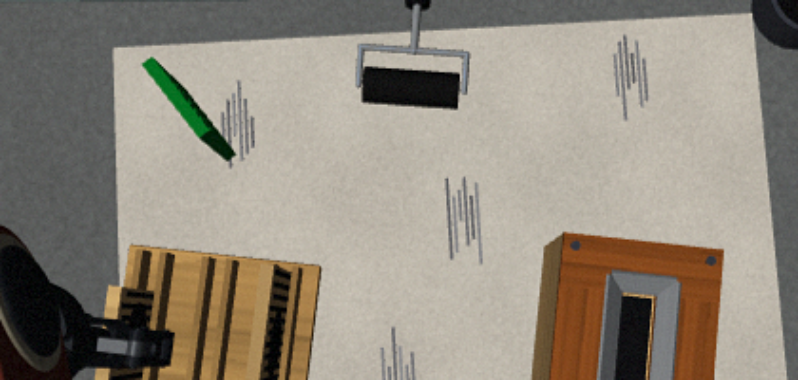

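```bash
python3 - <<'E'
from h import *
s=status.state();t=s["tool_pos"];print(s["time"],t.round(4),np.round(s["tool_rot"],4))
for n in ("scene","top"):
    p,d=grab_frame(n);np.save(n+"2.npy",d)
    P=cloud(n,d);z=P[...,2];m=(abs(P[...,0]-.52)<.12)&(abs(P[...,1]-.256)<.1)&(z>.137)&(z<.195)
    q=P[m];
    print(n,len(q), rect(q) if len(q) else 0, q.min(0),q.max(0))
E
```

```text
3.25 [0.5208 0.2573 0.1618] [-3.000e-04  9.982e-01 -5.990e-02  6.000e-04]
scene 153 ((521.5169677734375, 257.2700500488281), (113.08073425292969, 24.06273078918457), 84.37407684326172) [0.50417505 0.20088796 0.17507287] [0.53775063 0.31318296 0.19481528]
top 1 ((527.9541015625, 210.3077850341797), (0.0, 0.0), 0.0) [0.52795412 0.21030778 0.18547403] [0.52795412 0.21030778 0.18547403]
```

The scene cloud puts the fingers' centre at (0.5215, 0.2573), over the block. Descending.

{"method": "play_rows", "body": {
  "deltas": [
    [[0,0,-0.03],0],
    [[0,0,-0.05],0],
    [[0,0,-0.065],0],
    [[0,0,-0.065],0],
    [[0,0,-0.065],0]
  ]
}}

```text
time: 3.98
tool_pos: [0.5205, 0.2583, 0.0961]
tool_rot: [-0.0, 0.998, -0.059, 0.001]
contact_force: [-0.8, -0.0, -0.3]
gripper_width: 0.998
```

{"method": "play_rows", "body": {
  "deltas": [
    [[0,0,0],0],
    [[0,0,0],0],
    [[0,0,0],0],
    [[0,0,0],0],
    [[0,0,0],0]
  ],
  "grip": -1
}}

```text
time: 4.6
tool_pos: [0.5202, 0.2581, 0.0954]
tool_rot: [-0.0, 0.998, -0.059, 0.0]
contact_force: [0.0, 0.2, 0.7]
gripper_width: 0.132
```

{"method": "play_rows", "body": {
  "deltas": [
    [[0,0,0],0],
    [[0,0,0],0],
    [[0,0,0],0]
  ]
}}

```text
time: 4.97
tool_pos: [0.5201, 0.2581, 0.0954]
tool_rot: [-0.0, 0.998, -0.059, 0.0]
contact_force: [0.0, 0.6, 1.1]
gripper_width: 0.134
```

{"method": "play_rows", "body": {
  "deltas": [
    [[0,0,0.02],0],
    [[0,0,0.045],0],
    [[0,0,0.09],0],
    [[0,0,0.14],0],
    [[0,0,0.19],0]
  ]
}}

```text
time: 5.6
tool_pos: [0.5195, 0.2579, 0.2877]
tool_rot: [-0.0, 0.998, -0.059, 0.0]
contact_force: [0.3, -0.4, -1.4]
gripper_width: 0.13
```

{"method": "play_rows", "body": {
  "deltas": [
    [[0,0,0.01],0],
    [[0,-0.04,0.01],0],
    [[-0.01,-0.08,0.01],0],
    [[-0.01,-0.13,0.01],0],
    [[-0.01,-0.18,0.01],0]
  ]
}}

```text
time: 6.22
tool_pos: [0.5089, 0.0768, 0.2941]
tool_rot: [0.0, 0.998, -0.059, -0.001]
contact_force: [0.5, -0.1, -1.0]
gripper_width: 0.132
```

{"method": "play_rows", "body": {
  "deltas": [
    [[0,-0.05,0],0],
    [[-0.01,-0.1,0],0],
    [[-0.01,-0.15,0],0],
    [[-0.01,-0.2,0],0],
    [[-0.01,-0.23,0],0]
  ]
}}

```text
time: 6.85
tool_pos: [0.4989, -0.1538, 0.294]
tool_rot: [-0.0, 0.998, -0.06, -0.001]
contact_force: [0.9, 1.0, -1.5]
gripper_width: 0.136
```

```bash
python3 - <<'E'
from h import *
s=status.state();print(s["time"],s["tool_pos"].round(4),np.round(s["tool_rot"],4),s["gripper_width"])
for n in ("scene","top"):
    p,d=grab_frame(n);np.save(n+"3.npy",d);cv2.imwrite(f"pics/{n}3.png",p)
E
```

```text
6.85 [ 0.4989 -0.1538  0.294 ] [-3.000e-04  9.982e-01 -6.000e-02 -1.100e-03] 0.13570423668214918
```

View pics/scene3.png

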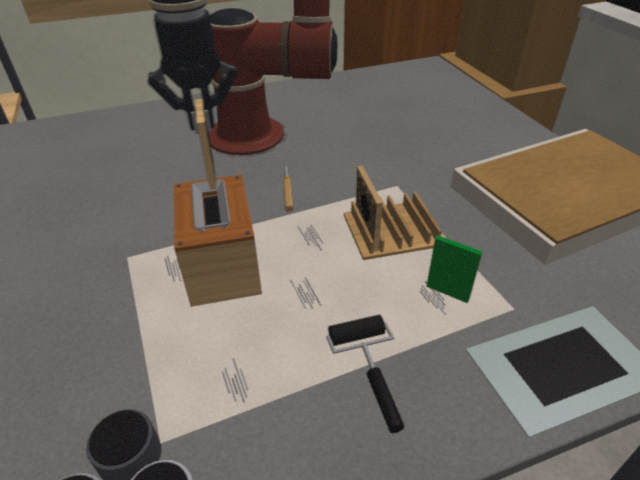

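View pics/top3.png

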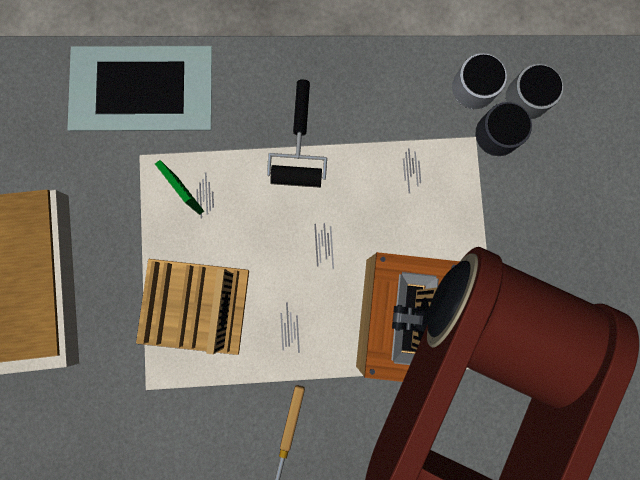

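```bash
python3 - <<'E'
from h import *
s=status.state();print(s["tool_pos"].round(4),s["time"])
d=np.load("scene3.npy");p=cv2.imread("pics/scene3.png")
P=cloud("scene",d)
m=(abs(P[...,0]-.5)<.1)&(abs(P[...,1]+.155)<.1)&(P[...,2]>.17)&(P[...,2]<.34)
hsv=cv2.cvtColor(p,cv2.COLOR_BGR2HSV);wood=(hsv[...,1]>60)&(hsv[...,2]>60)&(hsv[...,0]<30)&m
k,l,st,ce=cv2.connectedComponentsWithStats(wood.astype(np.uint8));i=1+np.argmax(st[1:,4]);print(st[i])
q=P[l==i];print(q.min(0),q.max(0))
# along frame
a=np.radians(-6.8);ux=np.array([np.cos(a),np.sin(a)]);uy=np.array([-ux[1],ux[0]])
c=np.array([.497,-.1648])
w=np.stack([(q[:,:2]-c)@ux,(q[:,:2]-c)@uy,q[:,2]],1)
for z0 in np.arange(.18,.33,.015):
    r=w[(w[:,2]>=z0)&(w[:,2]<z0+.015)]
    if len(r)>4: print(round(z0,3),len(r),np.percentile(r[:,0],[5,50,98]).round(4),np.percentile(r[:,1],[2,50,98]).round(4))
E
```

```text
[ 0.499  -0.1542  0.2939] 6.95
[194  99  22  90 726]
[ 0.45801909 -0.16375528  0.20987094] [ 0.54088052 -0.14346621  0.33895328]
0.21 47 [0.0357 0.0389 0.0411] [0.0076 0.0125 0.0171]
0.225 62 [0.0344 0.0389 0.0413] [0.0065 0.0117 0.0172]
0.24 58 [0.0267 0.0388 0.0415] [0.0068 0.0126 0.0172]
0.255 64 [0.0168 0.0388 0.0419] [0.0069 0.0127 0.0174]
0.27 69 [0.022  0.039  0.0416] [0.0069 0.0127 0.0173]
0.285 67 [0.0218 0.0388 0.0409] [0.0071 0.0128 0.0173]
0.3 76 [0.0118 0.0392 0.0417] [0.007  0.0127 0.0177]
0.315 241 [-0.0337  0.0156  0.0407] [0.0055 0.0119 0.0183]
0.33 41 [-0.0343 -0.0022  0.038 ] [0.0048 0.011  0.0189]
```

```bash
python3 - <<'E'
import cv2
p=cv2.imread("pics/scene3.png");cv2.imwrite("pics/c3.png",cv2.resize(p[50:250,120:300],None,fx=3,fy=3,interpolation=cv2.INTER_CUBIC))
E
```

```text
(no output)
```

View pics/c3.png

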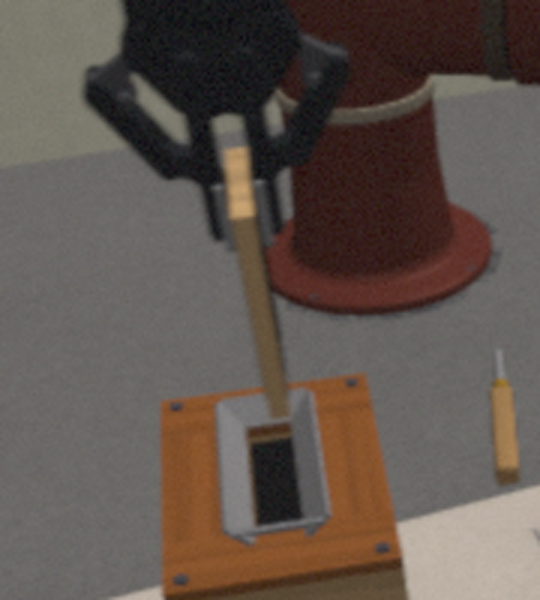

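{"method": "play_rows", "body": {
  "deltas": [
    [[-0.001,-0.008,0],0],
    [[-0.0015,-0.012,-0.01],0],
    [[-0.0015,-0.012,-0.03],0],
    [[-0.0015,-0.012,-0.035],0],
    [[-0.0015,-0.012,-0.035],0]
  ]
}}

```text
time: 7.58
tool_pos: [0.498, -0.1633, 0.2589]
tool_rot: [-0.0, 0.998, -0.059, -0.001]
contact_force: [0.0, -0.6, -0.9]
gripper_width: 0.131
```

```bash
python3 - <<'E'
from h import *
s=status.state();print(s["tool_pos"].round(4),s["time"])
p,d=grab_frame("scene");P=cloud("scene",d)
cv2.imwrite("pics/c4.png",cv2.resize(p[50:250,120:300],None,fx=3,fy=3,interpolation=cv2.INTER_CUBIC))
a=np.radians(-6.8);ux=np.array([np.cos(a),np.sin(a)]);uy=np.array([-ux[1],ux[0]])
c=np.array([.4965,-.1640])
W=np.stack([(P[...,:2]-c)@ux,(P[...,:2]-c)@uy],-1);z=P[...,2]
r=W[(z>.19)&(z<.25)&(abs(W[...,0])<.06)&(abs(W[...,1])<.02)]
print(len(r),np.percentile(r[:,0],[5,50,98]).round(4),np.percentile(r[:,1],[2,50,98]).round(4))
E
```

```text
[ 0.498  -0.1633  0.2589] 7.575
292 [-0.0118  0.0396  0.042 ] [-0.0046  0.0025  0.0072]
```

View pics/c4.png

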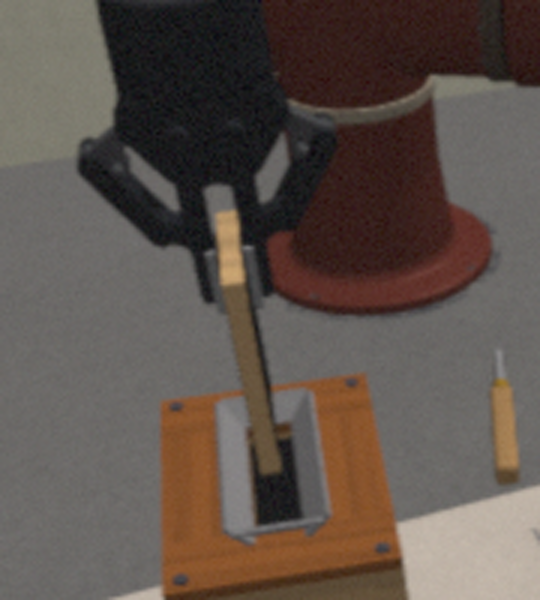

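The block is upright and lined up with the slot (front lower edge at about (268,470) in the crop). Lowering.

{"method": "play_rows", "body": {
  "deltas": [
    [[0,-0.0015,-0.01],0],
    [[0,-0.0015,-0.02],0],
    [[0,-0.0015,-0.03],0],
    [[0,-0.0015,-0.037],0],
    [[0,-0.0015,-0.043],0]
  ]
}}

```text
time: 8.25
tool_pos: [0.4983, -0.1654, 0.2166]
tool_rot: [-0.0, 0.998, -0.059, -0.0]
contact_force: [-0.7, 0.3, 0.4]
gripper_width: 0.136
```

{"method": "play_rows", "body": {
  "deltas": [
    [[0,0,-0.008],0],
    [[0,0,-0.016],0],
    [[0,0,-0.024],0],
    [[0,0,-0.032],0],
    [[0,0,-0.04],0]
  ]
}}

```text
time: 8.88
tool_pos: [0.4983, -0.1655, 0.1764]
tool_rot: [0.0, 0.998, -0.059, -0.0]
contact_force: [-0.4, -0.9, -1.4]
gripper_width: 0.136
```

{"method": "play_rows", "body": {
  "deltas": [
    [[0,0,-0.005],0],
    [[0,0,-0.008],0],
    [[0,0,-0.008],0]
  ]
}}

```text
time: 9.25
tool_pos: [0.4983, -0.1654, 0.1689]
tool_rot: [-0.0, 0.998, -0.059, -0.0]
contact_force: [0.1, -0.4, 0.0]
gripper_width: 0.134
```

```bash
python3 - <<'E'
from h import *
s=status.state();print(s["tool_pos"].round(4),s["time"],s["contact_force"].round(1),s["gripper_width"])
p,d=grab_frame("scene")
cv2.imwrite("pics/c5.png",cv2.resize(p[50:250,120:300],None,fx=3,fy=3,interpolation=cv2.INTER_CUBIC))
E
```

```text
[ 0.4983 -0.1654  0.1689] 9.25 [ 0.1 -0.4  0. ] 0.1338853279183728
```

View pics/c5.png

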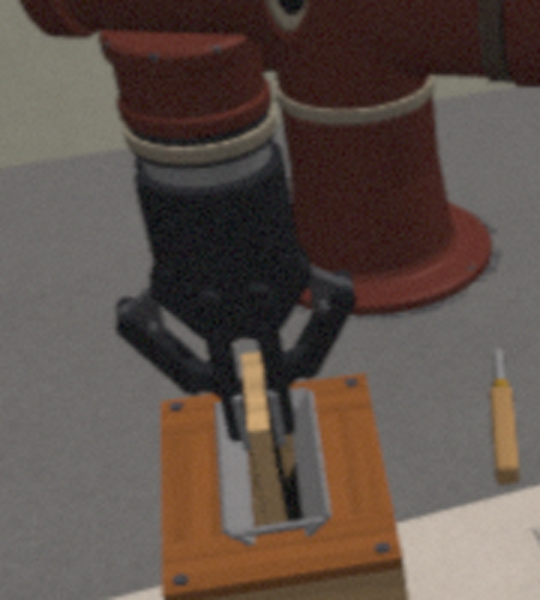

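```bash
python3 - <<'E'
from h import *
p,d=grab_frame("scene");P=cloud("scene",d);x,y,z=np.moveaxis(P,-1,0)
hsv=cv2.cvtColor(p,cv2.COLOR_BGR2HSV);w=(hsv[...,1]>60)&(hsv[...,2]>60)&(hsv[...,0]<30)
m=w&(abs(x-.5)<.06)&(abs(y+.165)<.02)&(z>.162)&(z<.25)
q=P[m];print(len(q),np.percentile(q,[2,50,98],axis=0).round(4))
E
```

```text
356 [[ 0.4625 -0.175   0.1646]
 [ 0.5225 -0.1676  0.2035]
 [ 0.5388 -0.157   0.2085]]
```

The block top is at 0.2035, as predicted, so the block hasn't slipped. Its lower edge is about 59 mm below the lid top, so I release it.

{"method": "play_rows", "body": {
  "deltas": [
    [[0,0,0],0],
    [[0,0,0],0],
    [[0,0,0],0],
    [[0,0,0],0],
    [[0,0,0],0]
  ],
  "grip": 0.2
}}

```text
time: 9.98
tool_pos: [0.4984, -0.1654, 0.1692]
tool_rot: [-0.0, 0.998, -0.059, -0.0]
contact_force: [0.0, 0.5, -0.8]
gripper_width: 0.597
```

```bash
python3 - <<'E'
from h import *
p,d=grab_frame("scene")
cv2.imwrite("pics/c6.png",cv2.resize(p[50:250,120:300],None,fx=3,fy=3,interpolation=cv2.INTER_CUBIC))
E
```

```text
(no output)
```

View pics/c6.png

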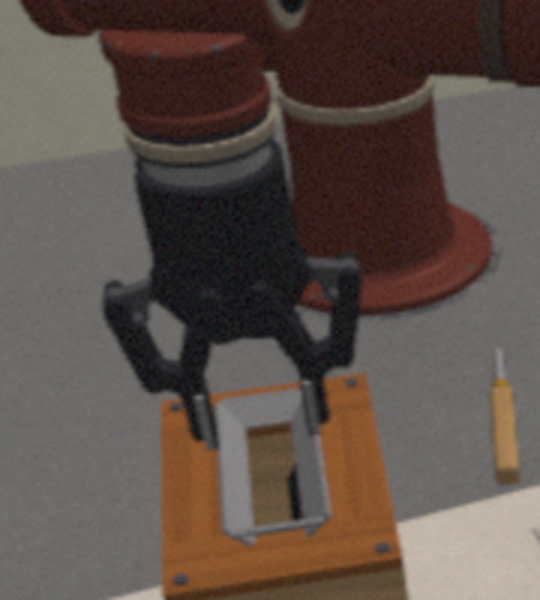

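The block has dropped in. Next the arm goes up and away, then I check.

{"method": "play_rows", "body": {
  "deltas": [
    [[0,0,0.05],0],
    [[0,0,0.1],0],
    [[-0.02,-0.05,0.12],0],
    [[-0.04,-0.1,0.12],0],
    [[-0.06,-0.15,0.12],0]
  ]
}}

```text
time: 10.65
tool_pos: [0.438, -0.3169, 0.29]
tool_rot: [0.0, 0.998, -0.059, 0.001]
contact_force: [-0.1, -0.3, 0.2]
gripper_width: 0.602
```

{"method": "play_rows", "body": {
  "deltas": [
    [[-0.02,-0.05,0],0],
    [[-0.04,-0.1,0],0],
    [[-0.06,-0.15,0],0],
    [[-0.08,-0.2,0],0],
    [[-0.08,-0.2,0],0]
  ]
}}

```text
time: 11.28
tool_pos: [0.3565, -0.5181, 0.2883]
tool_rot: [-0.0, 0.998, -0.061, -0.0]
contact_force: [0.5, 0.8, -0.1]
gripper_width: 0.599
```

```bash
python3 - <<'E'
from h import *
for n in ("scene","top"):
    p,d=grab_frame(n);P=cloud(n,d);cv2.imwrite(f"pics/{n}7.png",p);x,y,z=np.moveaxis(P,-1,0)
    m=(abs(x-.497)<.05)&(abs(y+.165)<.012)
    print(n,"inside slot z pct",np.percentile(z[m],[1,10,25,50,75,90,99]).round(3))
    m=(x>.4)&(x<.6)&(y>.1)&(y<.18)&(z>.124)&(z<.2);print("wide",rect(P[m]))
    if n=="top":
        cv2.imwrite("pics/top7c.png",cv2.resize(p[230:400,340:480],None,fx=4,fy=4)[:600])
E
```

```text
scene inside slot z pct [0.102 0.103 0.107 0.143 0.145 0.147 0.148]
wide ((512.1373901367188, 138.10269165039062), (12.774698257446289, 130.63726806640625), 82.84425354003906)
top inside slot z pct [0.004 0.031 0.035 0.047 0.141 0.145 0.148]
wide ((512.5051879882812, 136.80648803710938), (11.944361686706543, 129.7992401123047), 83.21932220458984)
```

View pics/top7.png

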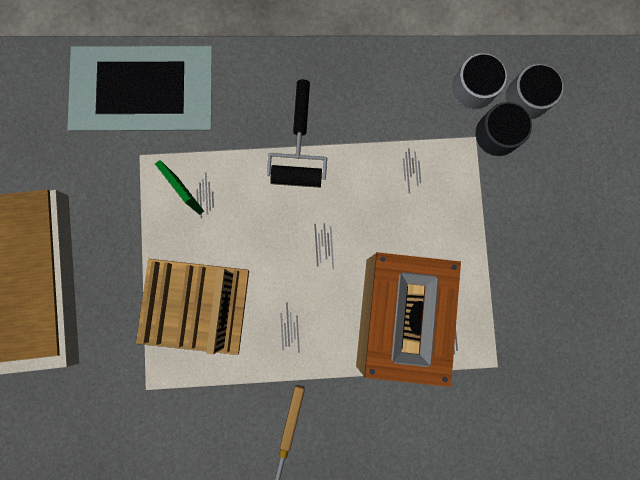

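View pics/top7c.png

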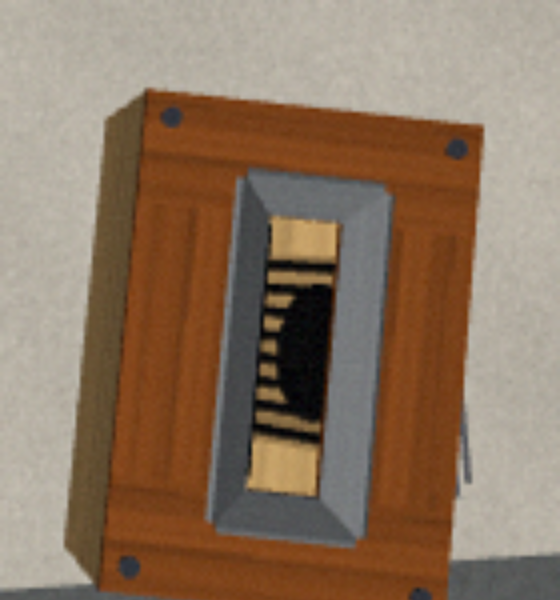

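```bash
python3 -c "
from plant import ticket,status
print(ticket.job_done(),status.state()['time'])"
```

```text
the job is handed in; nothing more can be done
the job is handed in; nothing more can be done
```

The narrow block is inside the returns box, and I handed the job in after about 11.4 s. I lifted it from the rack and lowered it on edge through the slot. I let it go with its lower edge about 59 mm below the lid's top, past the flap.

- **Block in the box:** the top camera shows it through the slot, leaning or lying well below the lid. Most depth readings in the opening are at z ≈ 0.03–0.05 m, against 0.143 m for the lid's top.
- **Wide block:** it still stands in its groove, within about 0.3 mm of where it was in each camera's own before-and-after measurement.
- **Robot:** it ended clear of everything. The force readings at the end of each move were never above about 2 N, so I never saw the flap's 1 to 5 N. That the flap opened is inferred from the block passing and dropping through.
- **Disagreement:** the scene camera, at its slant, saw only to about z = 0.10 m inside the slot, so the block's final position rests on the top camera alone. I did not take a second picture to confirm it had stopped moving.

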